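# Put the impact sockets back on the pin rack in order of size

## Task

Put the four loose black impact sockets back on the pin rack, one over each pin, in order of size: the largest on the pin next to the ring handle, then each smaller one in turn, so that the smallest ends up on the pin farthest from the ring. Keep them mouth down as they stand now, and leave each one fully down, sitting flat on the rack's bar with its pin inside it, and let go of.

Things in the scene. Friction and masses are not known exactly. Their poses are not given: they have to be found in the camera images.
- socket_a: the smallest of four black steel impact sockets: a plain upright cylinder 34 mm across and 42 mm high, standing on its open mouth with the end that has the square drive hole up (the way it is to stay). Round bore 24 mm across, open below, 27 mm deep. About 0.185 kg. Origin at the centre of its underside, z up along its axis; it is round, its yaw means nothing.
- socket_b: the second smallest of four black steel impact sockets: a plain upright cylinder 42 mm across and 48 mm high, standing on its open mouth with the end that has the square drive hole up (the way it is to stay). Round bore 30 mm across, open below, 30 mm deep. About 0.335 kg. Origin at the centre of its underside, z up along its axis; it is round, its yaw means nothing.
- socket_c: the second largest of four black steel impact sockets: a plain upright cylinder 50 mm across and 54 mm high, standing on its open mouth with the end that has the square drive hole up (the way it is to stay). Round bore 36 mm across, open below, 34 mm deep. About 0.54 kg. Origin at the centre of its underside, z up along its axis; it is round, its yaw means nothing.
- socket_d: the largest of four black steel impact sockets: a plain upright cylinder 58 mm across and 60 mm high, standing on its open mouth with the end that has the square drive hole up (the way it is to stay). Round bore 41 mm across, open below, 38 mm deep. About 0.83 kg. Origin at the centre of its underside, z up along its axis; it is round, its yaw means nothing.
- pin_p: one of the four equal plain dark steel pins of the rack (they are alike; which name stands where changes): 8 mm across with a rounded top, standing 21 mm above the rack's bar. Origin at the centre of its foot, on the bar's upper face (6 mm above the bench), z up. A socket's bore goes over it. The pins stand in a straight row, 80 mm apart.
- pin_q: one of the four equal plain dark steel pins of the rack (they are alike; which name stands where changes): 8 mm across with a rounded top, standing 21 mm above the rack's bar. Origin at the centre of its foot, on the bar's upper face (6 mm above the bench), z up. A socket's bore goes over it. The pins stand in a straight row, 80 mm apart.
- pin_r: one of the four equal plain dark steel pins of the rack (they are alike; which name stands where changes): 8 mm across with a rounded top, standing 21 mm above the rack's bar. Origin at the centre of its foot, on the bar's upper face (6 mm above the bench), z up. A socket's bore goes over it. The pins stand in a straight row, 80 mm apart.
- pin_s: one of the four equal plain dark steel pins of the rack (they are alike; which name stands where changes): 8 mm across with a rounded top, standing 21 mm above the rack's bar. Origin at the centre of its foot, on the bar's upper face (6 mm above the bench), z up. A socket's bore goes over it. The pins stand in a straight row, 80 mm apart.
- rack: the rack: a bare steel flat bar 60 mm wide, 310 mm long and 6 mm thick, fixed on the bench, carrying the row of four pins along its middle. Origin at the centre of its underside, on the bench; y along the bar (the row), x across it.
- ring_handle: the rack's ring handle: a rusty ring of 10 mm round bar, 70 mm over all, lying flat on the bench at one end of the bar, in line with the pins; its centre is 69 mm from the nearest pin. Either end may have it (the other end has a flat steel tab with a bolt head). Origin at the ring's centre, on the bench.
Mind the look-alikes: they are no part of the job. What is shaped like the socket_a but pink, purple or turquoise is not meant.

How it is judged:
By the outcome, as a careful person would: the job done as asked, in the order asked, and still so for the second after the job is handed in, with the robot touching nothing.
It also fails if it takes over 112 s, if anything falls off the work surface, if the arm or the gripper's body presses on something with over 40 N, if the wrist force passes 120 N, or if a joint passes its speed limit or range.

## Robot

A 6-joint arm with a two-finger parallel gripper is mounted at the origin on the work surface. World frame = base frame: x ahead of the robot, y to its left, z up, the work surface at z = 0. Lengths are in mm, angles in rad, forces in N, time in s.
With the tool pointing down it reaches from about 350 to 850 mm from the base axis. Payload 8.1 kg.
Tool frame: the origin (TCP) lies midway between the tips of the shut fingers; the grasp point (between the pads) lies 19 mm behind it; z points along the fingers, y is the line along which they close (so a half turn about z gives the same grasp; the last joint's range is limited). The gripper opens to 93 mm and grips with 3 to 60 N. Pads are 15 mm wide; open, the fingers measure 128 mm over their backs; the gripper's body (75 mm by 188 mm) begins 65 mm behind the grasp point.
Start: joints at [1.046, 0.13, 1.488, -0, 1.523, -0.085], TCP at [255.435, 542.916, 218.635] pointing down, gripper open.
Joint ranges: [-2.96, 2.96], [-0.89, 2.26], [0.02, 2.5], [-1.34, 4.48], [0, 2.73], [-2.66, 2.66]. Speed limits (rad/s): [2.39, 2.39, 2.79, 3.14, 3.14, 3.14].

## Interface

Orientations are given as a unit quaternion [x, y, z, w].
In Python, from plant import state, get_image, calibration, finish_job gives the robot as it stands.
- The arm moves only by the tool play_rows, never from a script. Its argument "commands" is a list that holds one entry, the list of rows, each a list of 7 numbers: the opening in per cent of the stroke, from 0 (shut) to 100 (fully open), then the shift along the tool's x, y, z in mm, then the turn, a rotation vector about the tool's x, y, z in degrees. In form: [[[fingers, dx, dy, dz, wx, wy, wz], ...]]. A call has 1 to 5 rows; each row is the pose to reach, as a shift and turn from the pose commanded when the call began, along the tool's axes at that moment; what a row does not reach only later rows make up. A row lasts 1/8 s, in which the tool goes at most 62.5 mm and 10.7 degrees, less where a joint would pass 70% of its speed; a pose out of reach is approached as far as the arm can. A call with a gripper value outside its range is refused whole. The fingers move at their own pace and stop on an object; "grip_force" is the grip in N (left out, the last holds). Time passes only in rows, so rows that repeat a pose let the fingers close. It gives the time, the measured TCP pose, the force, the opening and the grip force at its end, in the units of the state.
- state(): the state, without advancing time (a new reading comes with each control period).
- get_image(name): name is "side" or "top" or "wrist"; returns the picture (384x512x3 uint8, blue, green, red); there is no depth.
- calibration(name): a dict with "fx", "fy", "cx", "cy" (pixels), "k1" (the pictures are not rectified: a ray, as slopes to the right and down, at radius r is drawn at 1 + k1 r^2 times it, then the intrinsics apply), "view" (4x4, takes a point from world to camera coordinates). Camera axes: x right, y up, looking along -z (the intrinsics and any distortion apply to the point x, -y, -z); pixel columns grow to the right and rows downward; lengths in mm; the calibration is good to about 2 mm. A picture is of the moment at which its call begins: read the wrist's pose just before it. calibration takes no time and is no camera call; for the wrist camera it gives the pose at the moment of the call.
- finish_job(): hands the job in; it is judged then, once.
The state is a dict: "time_s": time; "joint_pos": joint angles; "qd": joint speeds; "joint_efforts": joint torques, N m; "eef_pos": TCP position; "ee_rot": TCP orientation; "ft_force": force on the tool from outside, world axes, zero at the start; "ft_torque": the same for the moment, N m; "finger_gap": finger opening in mm; "grip_force": force on a finger pad.
Only numpy, scipy, OpenCV 4.12 (cv2) and the standard library are available. Lean on these libraries where they do the work, as an engineer would, in place of code of your own. Each camera call takes 0.05 s, during which the arm holds its last target. There are 200 camera calls.

## Working session

There is one attempt and no reset: what is moved stays moved. The work goes in short steps, Python scripts to look and compute and a tool call to move; the robot and the scene stay as the last step left them, time stands still between calls to the robot, and variables do not carry over. Pictures are saved under pics/ and viewed, at most 14 in all, crops included, and the job is handed in when it is done.

Besides the shell and the picture viewer there is one more tool, called after "Call:" as name(argument=value, ...) on one line, values as JSON. play_rows: Moves the arm, as the interface text tells. Its arguments: {"type":"object","properties":{"commands":{"type":"array"},"grip_force":{"type":"number"}},"required":["commands"]}

```bash
mkdir -p pics; ls
python3 - <<'E'
from plant import *
import cv2
for n in ("top","side"):
    cv2.imwrite(f"pics/{n}0.png",get_image(n))
    c=calibration(n);print(n,{k:c[k] for k in c if k!='view'},c['view'])
s=state();print(s['time_s'],s['eef_pos'],s['ee_rot'],s['finger_gap'])
E
```

```text
pics
top {'fx': 379.02270482933847, 'fy': 379.02270482933847, 'cx': 250.63060445140619, 'cy': 194.8586661411826, 'k1': -0.10414544863617468} [[ 2.89770156e-02 -9.99429622e-01 -1.73425365e-02 -4.13873120e+01]
 [ 9.94913369e-01  2.71628364e-02  9.70029336e-02 -5.18592430e+02]
 [-9.64765328e-02 -2.00651769e-02  9.95132990e-01 -9.79361962e+02]
 [ 0.00000000e+00  0.00000000e+00  0.00000000e+00  1.00000000e+00]]
side {'fx': 385.7988199268145, 'fy': 385.7988199268145, 'cx': 260.3116155478934, 'cy': 193.99797048864943, 'k1': -0.04077014920423412} [[ 7.37213501e-01 -6.75481247e-01  1.55350790e-02 -4.28948321e+02]
 [ 5.13607742e-01  5.75189135e-01  6.36682454e-01 -2.80769863e+02]
 [-4.39002667e-01 -4.61391964e-01  7.70969594e-01 -8.42241469e+02]
 [ 0.00000000e+00  0.00000000e+00  0.00000000e+00  1.00000000e+00]]
0.1 [255.18697732 542.4794471  217.70858012] [ 2.18123528e-01  9.75920835e-01 -7.71708263e-04 -2.34942287e-04] 93.10654723374272
```

View pics/top0.png

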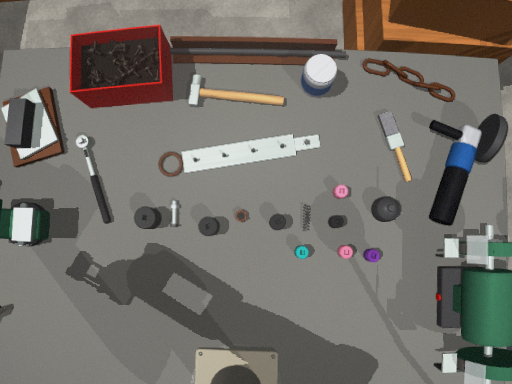

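View pics/side0.png

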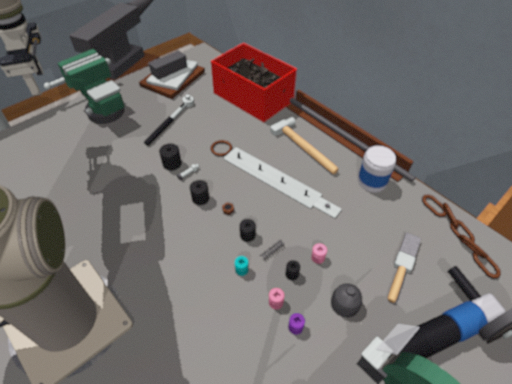

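The top view shows the black sockets at about d (147,217), c (208,226), b (277,222) and a (336,221). Pink, purple and turquoise look-alikes sit at (341,191), (346,252), (373,255) and (302,252), and the dark knob at (386,208) isn't a socket. The ring is at (171,163), and the pins run from (196,159) to (282,146). I'll confirm with one crop and measure.

```bash
cat > h.py <<'E'
import numpy as np, cv2
from plant import *
def ray(c,u,v):
    K=np.array([[c['fx'],0,c['cx']],[0,c['fy'],c['cy']],[0,0,1]])
    p=cv2.undistortPoints(np.array([[[u,v]]],float),K,np.array([c['k1'],0,0,0,0.]))[0,0]
    V=np.array(c['view']);R=V[:3,:3]
    return -R.T@V[:3,3], R.T@np.array([p[0],-p[1],-1])
def onplane(c,u,v,z):
    o,d=ray(c,u,v);return o+d*(z-o[2])/d[2]
def proj(c,P):
    V=np.array(c['view']);q=V[:3,:3]@P+V[:3,3];x=q[0]/-q[2];y=-q[1]/-q[2];s=1+c['k1']*(x*x+y*y)
    return c['cx']+c['fx']*x*s,c['cy']+c['fy']*y*s
def blob(img,u,v,thr,w):
    u,v=int(u),int(v);g=img[v-w:v+w+1,u-w:u+w+1].max(2)
    m=(g<thr).astype(np.uint8);m=cv2.morphologyEx(m,cv2.MORPH_CLOSE,np.ones((3,3),np.uint8))
    n,l,st,ce=cv2.connectedComponentsWithStats(m)
    i=1+np.argmin([np.hypot(*(ce[k]-w))-st[k,4]*.02 for k in range(1,n)])
    return ce[i][0]+u-w,ce[i][1]+v-w,st[i,4],st[i,2:4]
E
python3 - <<'E'
from h import *
im=cv2.imread('pics/top0.png');c=calibration('top')
print('cam',ray(c,250,195)[0])
for n,u,v,h in (('d',147,217,60),('c',208,226,54),('b',277,222,48),('a',336,221,42)):
    b=blob(im,u,v,60,20);print(n,b,onplane(c,b[0],b[1],h*.6).round(1))
for u,v in((196,159),(225,155),(254,150),(282,146)):
    b=blob(im,u,v,110,6);print(b,onplane(c,b[0],b[1],18).round(1))
cr=cv2.resize(im[130:270,125:400],None,fx=2.9,fy=2.9,interpolation=cv2.INTER_CUBIC);cv2.imwrite('pics/crop.png',cr)
E
```

```text
cam [ 422.66837579  -46.92833527 1024.18262317]
d (np.float64(144.17391304347825), np.float64(217.1304347826087), np.int32(23), array([5, 5], dtype=int32)) [451.7 252.4  36. ]
c (np.float64(207.0), np.float64(225.95), np.int32(20), array([5, 7], dtype=int32)) [433.9  85.   32.4]
b (np.float64(279.82608695652175), np.float64(221.04347826086956), np.int32(46), array([11,  9], dtype=int32)) [ 452.3 -105.4   28.8]
a (np.float64(335.70198675496687), np.float64(221.43046357615893), np.int32(151), array([16, 12], dtype=int32)) [ 455.3 -253.    25.2]
(np.float64(195.0), np.float64(159.5), np.int32(8), array([3, 4], dtype=int32)) [612.3 126.8  18. ]
(np.float64(223.875), np.float64(155.125), np.int32(8), array([3, 3], dtype=int32)) [626.1  48.8  18. ]
(np.float64(253.0), np.float64(150.0), np.int32(9), array([3, 3], dtype=int32)) [642.1 -29.5  18. ]
(np.float64(281.875), np.float64(145.875), np.int32(8), array([3, 3], dtype=int32)) [ 655.6 -107.3   18. ]
```

View pics/crop.png

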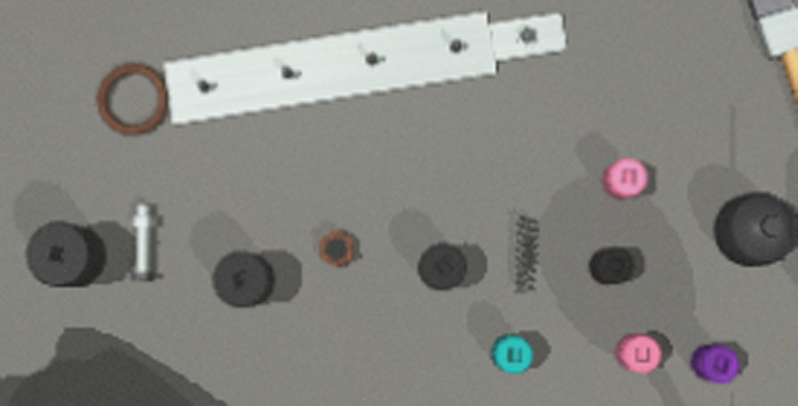

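The crop confirms the four black sockets. Their top centres are d (144.7,217.6), c (208.1,226.2), b (277.1,221.7) and a (336,221.4). The ring is at the left end, next to the pin at (195,159). I'll grip across the rack's row throughout, so one tool yaw serves every move.

```bash
cat >> h.py <<'E'
from scipy.spatial.transform import Rotation as Ro
def to(xy,z,yaw=10.6):
    s=state();R=Ro.from_quat(s['ee_rot']);p=np.array(s['eef_pos'])
    y=np.radians(yaw);Y=np.array([np.cos(y),np.sin(y),0]);Z=np.array([0,0,-1.]);T=Ro.from_matrix(np.c_[np.cross(Y,Z),Y,Z])
    print('t',s['time_s'],'pos',p.round(1),'gap',round(s['finger_gap'],1),'shift',R.inv().apply(np.array([*xy,z])-p).round(1),'turn',np.degrees((R.inv()*T).as_rotvec()).round(1))
E
python3 - <<'E'
from h import *
c=calibration('top')
for n,u,v,h in (('d',144.7,217.6,60),('c',208.1,226.2,54),('b',277.1,221.7,48),('a',336,221.4,42)): print(n,onplane(c,u,v,h).round(1))
to((448,250),220)
E
```

```text
d [449.9 243.6  60. ]
c [433.1  79.2  54. ]
b [449.9 -97.3  48. ]
a [ 454.9 -250.3   42. ]
t 0.1 pos [255.2 542.5 217.7] gap 93.1 shift [-299.  -182.6   -2. ] turn [-0.1  0.  54.2]
```

Call:
play_rows(commands=[[[100,-55,-33,0,0,0,10],[100,-110,-67,0,0,0,20],[100,-165,-100,0,0,0,30],[100,-220,-134,0,0,0,40],[100,-270,-165,0,0,0,48]]])

```text
time_s: 0.72
eef_pos: [427.9, 280.1, 218.4]
ee_rot: [0.598, 0.801, -0.0, -0.0]
ft_force: [1.5, 0.4, 0.4]
finger_gap: 93.0
grip_force: 0.0
```

Run:
```python
from h import *
to((449,246),200)
cv2.imwrite('pics/w1.png',get_image('wrist'));c=calibration('wrist');print(ray(c,c['cx'],c['cy']))
to((449,246),200)
for z,P in ((60,(450,244)),): print(proj(c,np.array([*P,z])))
```

```text
t 0.725 pos [427.9 280.1 218.4] gap 93.0 shift [-38.7  10.5  18.4] turn [-0.   0.   5.9]
(array([408.56901086, 354.75619681, 383.36916786]), array([ 0.08314265, -0.29271791, -0.95257731]))
t 0.775 pos [431.7 273.9 218.3] gap 92.7 shift [-31.5   8.9  18.5] turn [0.  0.2 5.3]
(np.float64(269.3077247563159), np.float64(205.6566988618363))
```

View pics/w1.png

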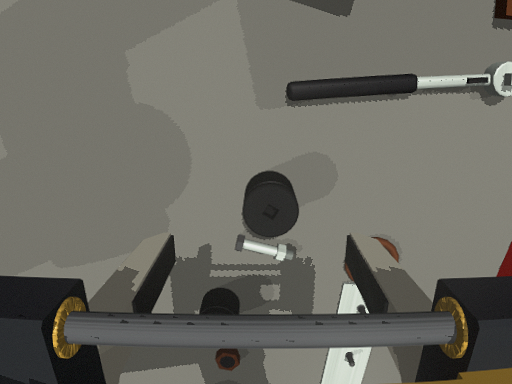

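The wrist view shows socket d at (271,211), where the estimate (450,244) puts it once the arm's motion is allowed for. A silver bolt lies clear beside it. Go to d.

Call:
play_rows(commands=[[[100,-34,9,20,0,0,5.3],[100,-34,9,60,0,0,5.3],[100,-34,9,100,0,0,5.3],[100,-34,9,100,0,0,5.3],[100,-34,9,100,0,0,5.3]]])

```text
time_s: 1.4
eef_pos: [446.2, 252.5, 120.0]
ee_rot: [0.632, 0.775, 0.0, 0.0]
ft_force: [0.7, 0.1, 0.5]
finger_gap: 93.3
grip_force: 0.0
```

Run:
```python
from h import *
cv2.imwrite('pics/w2.png',get_image('wrist'));c=calibration('wrist')
to((450,244),13)
print(proj(c,np.array([450,244,60])))
```

```text
t 1.45 pos [446.9 252.8 120.7] gap 93.1 shift [ -9.3   1.1 107.7] turn [ 0.1 -0.   0.9]
(np.float64(261.73480430709935), np.float64(220.44353090062458))
```

View pics/w2.png

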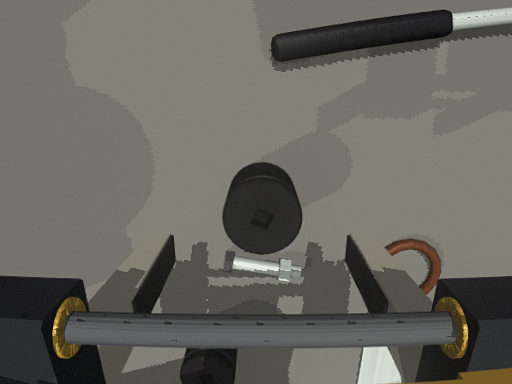

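The socket top is at (262,216) against a predicted (262,220), so its y is about 247.

Call:
play_rows(commands=[[[100,-6,1,50,0,0,1],[100,-6,1,85,0,0,1],[100,-6,1,106,0,0,1],[100,-6,1,107,0,0,1],[50,-6,1,107,0,0,1]]], grip_force=50)

```text
time_s: 2.08
eef_pos: [449.5, 247.1, 13.7]
ee_rot: [0.639, 0.769, 0.001, 0.001]
ft_force: [0.1, -0.1, 0.1]
finger_gap: 86.8
grip_force: 0.0
```

Call:
play_rows(commands=[[[30,0,0,0,0,0,0],[30,0,0,0,0,0,0],[30,0,0,0,0,0,0],[30,0,0,0,0,0,0],[30,0,0,0,0,0,0]]], grip_force=50)

```text
time_s: 2.7
eef_pos: [448.7, 246.6, 12.3]
ee_rot: [0.639, 0.769, 0.001, 0.0]
ft_force: [2.4, 0.4, 5.1]
finger_gap: 57.2
grip_force: 50.0
```

Run:
```python
from h import *
to((612,127),80)
```

```text
t 2.7 pos [448.7 246.6  12.3] gap 57.2 shift [-147.3  138.9  -67.6] turn [ 0.1 -0.  -0.1]
```

Call:
play_rows(commands=[[[30,0,0,-25,0,0,0],[30,-5,5,-60,0,0,0],[30,-35,33,-68,0,0,0],[30,-65,61,-68,0,0,0],[30,-95,90,-68,0,0,0]]])

```text
time_s: 3.32
eef_pos: [552.7, 168.3, 77.5]
ee_rot: [0.639, 0.769, -0.002, -0.001]
ft_force: [0.6, 0.4, -7.7]
finger_gap: 57.5
grip_force: 50.0
```

Call:
play_rows(commands=[[[30,-28,26,0,0,0,0],[30,-48,45,0,0,0,0],[30,-52,49,0,0,0,0],[30,-52,49,0,0,0,0],[30,-52,49,0,0,0,0]]])

```text
time_s: 3.95
eef_pos: [610.0, 127.8, 78.7]
ee_rot: [0.639, 0.769, -0.001, -0.001]
ft_force: [0.3, 1.2, -7.9]
finger_gap: 57.3
grip_force: 50.0
```

Run:
```python
from h import *
cv2.imwrite('pics/w3.png',get_image('wrist'));c=calibration('wrist')
to((612,127),19)
for P in ((612,127),(626,49),(642,-29.5),(655.6,-107)): print(proj(c,np.array([*P,27])))
im=get_image('side');cs=calibration('side');cv2.imwrite('pics/s3.png',im)
for P in ((612,127),(626,49),(642,-29.5),(655.6,-107)): 
    print(np.round(proj(cs,np.array([*P,27])),1),np.round(proj(cs,np.array([*P,6])),1))
im=cv2.imread('pics/side0.png')
cv2.imwrite('pics/s0c.png',cv2.resize(im[130:220,200:350],None,fx=5,fy=5,interpolation=cv2.INTER_CUBIC))
```

```text
t 4.0 pos [610.2 127.9  79. ] gap 57.5 shift [-1.2  1.7 60. ] turn [-0.1 -0.  -0. ]
(np.float64(262.4672589421964), np.float64(214.3705784534411))
(np.float64(261.4336917909897), np.float64(311.287228272583))
(np.float64(262.7839608092561), np.float64(388.5349502464592))
(np.float64(261.55200649584464), np.float64(447.73343536053943))
[239.1 152.4] [239.3 157.4]
[260.3 164.3] [260.2 169.3]
[283.2 176.6] [282.8 181.5]
[306.5 189.8] [305.7 194.6]
```

View pics/w3.png

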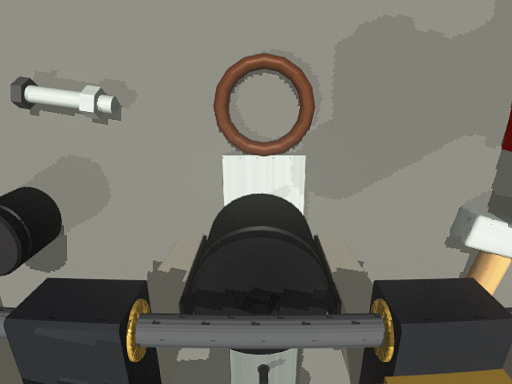

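View pics/s0c.png

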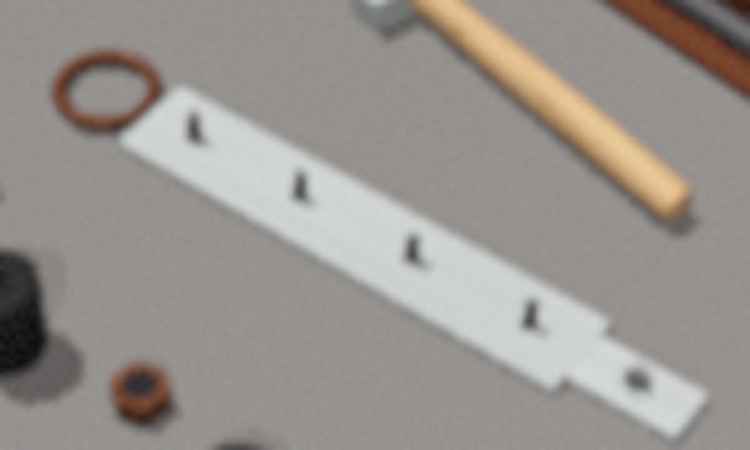

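The side crop shows the pin feet within about 1 px of my estimates. In the wrist view, the ring centre (265,104) and the bar midline (264) line up with the held socket. Lower it.

Call:
play_rows(commands=[[[30,-1,2,20,0,0,0],[30,-1,2,40,0,0,0],[30,-1,2,54,0,0,0],[30,-1,2,60,0,0,0],[30,-1,2,60,0,0,0]]])

```text
time_s: 4.68
eef_pos: [613.4, 126.5, 19.2]
ee_rot: [0.639, 0.769, -0.0, -0.0]
ft_force: [1.2, -0.5, -7.8]
finger_gap: 57.3
grip_force: 50.0
```

Call:
play_rows(commands=[[[30,0,0,1,0,0,0],[30,0,0,1,0,0,0],[70,0,0,1,0,0,0],[85,0,0,1,0,0,0],[85,0,0,1,0,0,0]]])

```text
time_s: 5.3
eef_pos: [614.5, 126.6, 19.7]
ee_rot: [0.639, 0.769, 0.001, 0.001]
ft_force: [-0.0, -0.5, -0.0]
finger_gap: 77.8
grip_force: 0.0
```

Call:
play_rows(commands=[[[85,0,0,0,0,0,0],[85,0,0,-30,0,0,0],[85,0,0,-80,0,0,0],[85,0,0,-130,0,0,0],[85,0,0,-130,0,0,0]]])

```text
time_s: 5.92
eef_pos: [617.3, 127.0, 155.1]
ee_rot: [0.639, 0.769, 0.004, 0.004]
ft_force: [0.3, 0.6, 0.1]
finger_gap: 79.1
grip_force: 0.0
```

Run:
```python
from h import *
cv2.imwrite('pics/w4.png',get_image('wrist'));c=calibration('wrist')
print(proj(c,np.array([612,127,66])))
to((433,81),120)
```

```text
(np.float64(255.07880225109196), np.float64(196.06628660319663))
t 5.975 pos [615.5 126.8 151.7] gap 79.5 shift [ -11.7 -188.    30.7] turn [ 0.3  0.  -0.1]
```

View pics/w4.png

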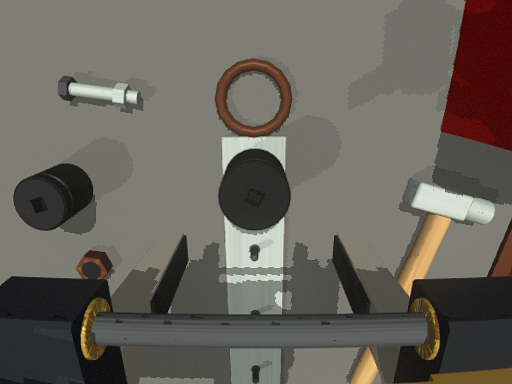

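Socket d stands upright on its pin with its top at (255,195), as predicted. Next is c.

Call:
play_rows(commands=[[[85,-3,-45,0,0,0,0],[85,-6,-95,5,0,0,0],[85,-9,-145,15,0,0,0],[85,-12,-188,25,0,0,0],[85,-12,-188,31,0,0,0]]])

```text
time_s: 6.6
eef_pos: [426.7, 79.9, 114.4]
ee_rot: [0.64, 0.769, -0.002, -0.002]
ft_force: [-0.2, 0.3, -0.2]
finger_gap: 79.0
grip_force: 0.0
```

Call:
play_rows(commands=[[[85,0,0,0,0,0,0],[85,0,0,0,0,0,0]]])

```text
time_s: 6.85
eef_pos: [432.0, 80.6, 117.9]
ee_rot: [0.639, 0.769, 0.0, 0.0]
ft_force: [0.1, -1.6, 0.3]
finger_gap: 78.8
grip_force: 0.0
```

```bash
cat >> h.py <<'E'
def look(name,P,h,zt):
    im=get_image('wrist');c=calibration('wrist');u,v=proj(c,np.array([*P,h]))
    w=60;x0,y0=int(u)-w,int(v)-w;cr=im[y0:y0+2*w,x0:x0+2*w]
    cv2.imwrite(f'pics/{name}.png',cv2.resize(cr,None,fx=4,fy=4,interpolation=cv2.INTER_CUBIC))
    print('crop origin',x0,y0,'pred',u-x0,v-y0,'x4:',(u-x0)*4,(v-y0)*4);to(P,zt)
E
python3 - <<'E'
from h import *
look('c1',(433,81),54,13)
E
```

```text
crop origin 201 146 pred 60.39628363668112 60.440408795781224 x4: 241.58513454672448 241.7616351831249
t 6.9 pos [432.1  80.6 118.1] gap 79.4 shift [  0.2   0.9 105.1] turn [ 0.   0.  -0.1]
```

View pics/c1.png

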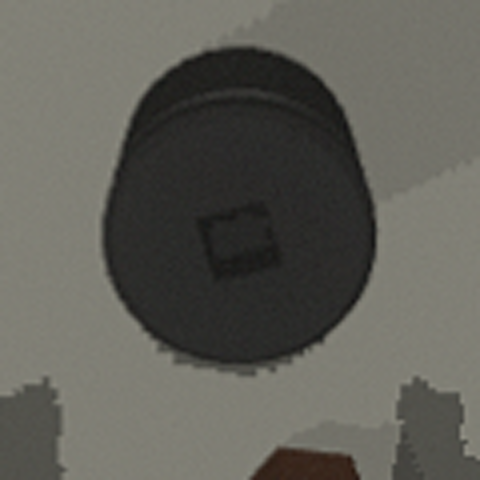

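In the crop, c's top centre is at (240,230) against a predicted (242,242), so shift +2 mm in tool x.

Call:
play_rows(commands=[[[85,2,1,50,0,0,0],[85,2,1,85,0,0,0],[85,2,1,103,0,0,0],[85,2,1,105,0,0,0],[50,2,1,105,0,0,0]]], grip_force=50)

```text
time_s: 7.52
eef_pos: [432.5, 82.7, 13.4]
ee_rot: [0.639, 0.769, 0.0, 0.0]
ft_force: [0.7, -0.2, -0.0]
finger_gap: 72.8
grip_force: 0.0
```

Call:
play_rows(commands=[[[20,0,0,0,0,0,0],[20,0,0,0,0,0,0],[20,0,0,0,0,0,0],[20,0,0,0,0,0,0],[20,0,0,0,0,0,0]]], grip_force=50)

```text
time_s: 8.15
eef_pos: [432.2, 82.6, 13.4]
ee_rot: [0.639, 0.769, 0.0, 0.0]
ft_force: [-1.3, -0.6, 5.4]
finger_gap: 49.0
grip_force: 50.0
```

Run:
```python
from h import *
to((627,48),105)
```

```text
t 8.15 pos [432.2  82.6  13.4] gap 49.0 shift [-69.6 185.3 -91.4] turn [ 0.1  0.  -0.1]
```

Call:
play_rows(commands=[[[20,0,0,-25,0,0,0],[20,-8,12,-60,0,0,0],[20,-25,55,-75,0,0,0],[20,-45,105,-75,0,0,0],[20,-62,150,-75,0,0,0]]])

```text
time_s: 8.78
eef_pos: [591.2, 48.5, 86.7]
ee_rot: [0.639, 0.769, -0.0, -0.0]
ft_force: [0.4, 0.2, -5.0]
finger_gap: 49.3
grip_force: 50.0
```

Call:
play_rows(commands=[[[20,-6,25,0,0,0,0],[20,-8,34,0,0,0,0],[20,-8,35,0,0,0,0],[20,-8,35,0,0,0,0]]])

```text
time_s: 9.28
eef_pos: [624.9, 47.8, 87.1]
ee_rot: [0.639, 0.769, -0.0, -0.001]
ft_force: [0.0, 0.4, -4.4]
finger_gap: 49.7
grip_force: 50.0
```

Run:
```python
from h import *
to((627,48),20)
```

```text
t 9.275 pos [624.9  47.8  87.1] gap 49.7 shift [-0.2  2.2 67.1] turn [-0.1 -0.  -0.1]
```

Call:
play_rows(commands=[[[20,0,2,25,0,0,0],[20,0,2,48,0,0,0],[20,0,2,62,0,0,0],[20,0,2,67,0,0,0],[20,0,2,67,0,0,0]]])

```text
time_s: 9.9
eef_pos: [628.2, 47.9, 21.0]
ee_rot: [0.639, 0.769, 0.0, 0.0]
ft_force: [-1.1, 0.0, -5.1]
finger_gap: 49.0
grip_force: 50.0
```

Call:
play_rows(commands=[[[20,0,0,0.5,0,0,0],[20,0,0,0.5,0,0,0],[60,0,0,0.5,0,0,0],[75,0,0,0.5,0,0,0],[75,0,0,0.5,0,0,0]]])

```text
time_s: 10.52
eef_pos: [628.7, 47.8, 20.8]
ee_rot: [0.639, 0.769, 0.0, 0.0]
ft_force: [-0.2, 0.5, -1.2]
finger_gap: 68.5
grip_force: 0.0
```

Call:
play_rows(commands=[[[75,0,0,0,0,0,0],[75,0,0,-30,0,0,0],[75,0,0,-70,0,0,0],[75,0,0,-100,0,0,0],[75,0,0,-100,0,0,0]]])

```text
time_s: 11.15
eef_pos: [630.6, 47.8, 123.8]
ee_rot: [0.639, 0.769, 0.002, 0.002]
ft_force: [0.3, -0.5, 0.7]
finger_gap: 69.6
grip_force: 0.0
```

Run:
```python
from h import *
to((450,-96),120)
```

```text
t 11.15 pos [630.6  47.8 123.8] gap 69.6 shift [-108.5 -203.8    2.7] turn [ 0.4  0.1 -0.1]
```

Call:
play_rows(commands=[[[75,-20,-38,0,0,0,0],[75,-48,-88,0,0,0,0],[75,-76,-140,0,0,0,0],[75,-98,-184,2,0,0,0],[75,-108,-204,2,0,0,0]]])

```text
time_s: 11.78
eef_pos: [444.4, -96.4, 116.2]
ee_rot: [0.64, 0.768, -0.001, -0.001]
ft_force: [0.1, 0.3, 0.2]
finger_gap: 69.7
grip_force: 0.0
```

Call:
play_rows(commands=[[[75,0,0,0,0,0,0],[75,0,0,0,0,0,0]]])

```text
time_s: 12.02
eef_pos: [447.5, -95.1, 117.6]
ee_rot: [0.639, 0.769, 0.0, -0.0]
ft_force: [0.3, 0.5, 0.0]
finger_gap: 69.9
grip_force: 0.0
```

Run:
```python
from h import *
look('b1',(450,-96),48,11)
```

```text
crop origin 202 145 pred 60.8334935924122 60.898729963652585 x4: 243.3339743696488 243.59491985461034
t 12.075 pos [447.8 -95.  117.8] gap 69.5 shift [ -1.5   2.  106.8] turn [-0.  -0.  -0.1]
```

View pics/b1.png

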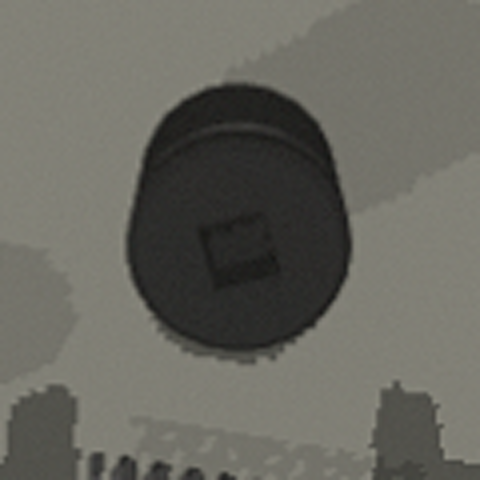

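b's top centre is at (240,238) against a predicted (243,244), about 1 mm off. The spring is clear of the fingers.

Call:
play_rows(commands=[[[75,0,1,50,0,0,0],[75,0,1,85,0,0,0],[75,0,1,105,0,0,0],[75,0,1,107,0,0,0],[40,0,1,107,0,0,0]]], grip_force=45)

```text
time_s: 12.7
eef_pos: [449.0, -95.1, 11.7]
ee_rot: [0.639, 0.769, 0.0, 0.0]
ft_force: [0.5, -0.2, 0.6]
finger_gap: 63.2
grip_force: 0.0
```

Call:
play_rows(commands=[[[15,0,0,0,0,0,0],[15,0,0,0,0,0,0],[15,0,0,0,0,0,0],[15,0,0,0,0,0,0],[15,0,0,0,0,0,0]]], grip_force=45)

```text
time_s: 13.32
eef_pos: [449.0, -95.6, 12.0]
ee_rot: [0.639, 0.769, 0.0, 0.001]
ft_force: [-0.7, -0.4, 6.9]
finger_gap: 41.1
grip_force: 45.0
```

Run:
```python
from h import *
to((641.5,-30.5),90)
```

```text
t 13.325 pos [449.  -95.6  12. ] gap 41.1 shift [ 28.9 201.2 -77.7] turn [ 0.1  0.  -0.1]
```

Call:
play_rows(commands=[[[15,0,0,-25,0,0,0],[15,3,12,-60,0,0,0],[15,9,55,-75,0,0,0],[15,17,110,-75,0,0,0],[15,24,160,-75,0,0,0]]])

```text
time_s: 13.95
eef_pos: [602.5, -42.0, 85.8]
ee_rot: [0.64, 0.769, -0.0, -0.0]
ft_force: [0.3, -0.7, -3.1]
finger_gap: 41.2
grip_force: 45.0
```

Call:
play_rows(commands=[[[15,3,25,0,0,0,0],[15,5,40,0,0,0,0],[15,5,42,0,0,0,0],[15,5,42,0,0,0,0]]])

```text
time_s: 14.45
eef_pos: [640.6, -30.1, 85.3]
ee_rot: [0.639, 0.769, -0.001, -0.001]
ft_force: [0.0, 0.0, -3.5]
finger_gap: 41.3
grip_force: 45.0
```

Run:
```python
from h import *
to((641.5,-30.5),18.5)
```

```text
t 14.45 pos [640.6 -30.1  85.3] gap 41.3 shift [-0.5  0.9 66.8] turn [-0.1 -0.  -0.1]
```

Call:
play_rows(commands=[[[15,0,0,25,0,0,0],[15,0,0,48,0,0,0],[15,0,0,62,0,0,0],[15,0,0,67,0,0,0],[15,0,0,67,0,0,0]]])

```text
time_s: 15.08
eef_pos: [641.8, -30.2, 19.6]
ee_rot: [0.639, 0.769, 0.0, 0.0]
ft_force: [0.2, 0.0, -3.2]
finger_gap: 41.1
grip_force: 45.0
```

Call:
play_rows(commands=[[[15,0,0,0.5,0,0,0],[15,0,0,0.5,0,0,0],[50,0,0,0.5,0,0,0],[65,0,0,0.5,0,0,0],[65,0,0,0.5,0,0,0]]])

```text
time_s: 15.7
eef_pos: [642.0, -30.1, 19.1]
ee_rot: [0.639, 0.769, 0.0, 0.0]
ft_force: [0.4, -0.0, 0.1]
finger_gap: 59.0
grip_force: 0.0
```

Call:
play_rows(commands=[[[65,0,0,0,0,0,0],[65,0,0,-30,0,0,0],[65,0,0,-70,0,0,0],[65,0,0,-100,0,0,0],[65,0,0,-100,0,0,0]]])

```text
time_s: 16.32
eef_pos: [644.0, -30.3, 122.4]
ee_rot: [0.639, 0.769, 0.002, 0.003]
ft_force: [0.4, -0.2, 0.2]
finger_gap: 60.2
grip_force: 0.0
```

Run:
```python
from h import *
to((454,-249),120)
```

```text
t 16.325 pos [644.  -30.3 122.4] gap 60.2 shift [-180.4 -226.7    1.3] turn [ 0.3  0.1 -0.1]
```

Call:
play_rows(commands=[[[65,-33,-41,0,0,0,0],[65,-70,-88,0,0,0,0],[65,-107,-135,0,0,0,0],[65,-144,-181,0,0,0,0],[65,-172,-216,2,0,0,0]]])

```text
time_s: 16.95
eef_pos: [458.3, -239.6, 115.2]
ee_rot: [0.64, 0.769, -0.0, -0.001]
ft_force: [-0.3, -0.4, -0.2]
finger_gap: 60.5
grip_force: 0.0
```

Call:
play_rows(commands=[[[65,-8,-10,0,0,0,0],[65,-8,-10,0,0,0,0],[65,-8,-10,0,0,0,0]]])

```text
time_s: 17.32
eef_pos: [452.8, -247.2, 116.3]
ee_rot: [0.639, 0.769, 0.0, -0.0]
ft_force: [-0.9, -0.0, -0.1]
finger_gap: 60.2
grip_force: 0.0
```

Run:
```python
from h import *
look('a1',(454,-249),42,9)
```

```text
crop origin 200 144 pred 60.97890910839885 60.58478804901671 x4: 243.9156364335954 242.33915219606683
t 17.375 pos [ 453.  -247.1  116.4] gap 59.9 shift [ -2.1   0.7 107.4] turn [ 0. -0. -0.]
```

View pics/a1.png

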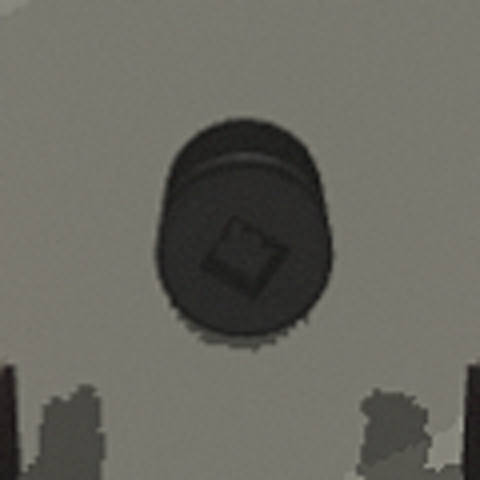

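a's top centre is at (244,248) against a predicted (244,242), so shift −1 mm in tool x.

Call:
play_rows(commands=[[[65,-3,1,50,0,0,0],[65,-3,1,85,0,0,0],[65,-3,1,105,0,0,0],[65,-3,1,107,0,0,0],[35,-3,1,107,0,0,0]]], grip_force=40)

```text
time_s: 18.0
eef_pos: [454.6, -250.7, 10.3]
ee_rot: [0.639, 0.769, 0.0, 0.0]
ft_force: [0.5, 0.1, 0.2]
finger_gap: 54.6
grip_force: 0.0
```

Call:
play_rows(commands=[[[10,0,0,0,0,0,0],[10,0,0,0,0,0,0],[10,0,0,0,0,0,0],[10,0,0,0,0,0,0],[10,0,0,0,0,0,0]]], grip_force=40)

```text
time_s: 18.62
eef_pos: [454.4, -251.4, 10.6]
ee_rot: [0.639, 0.769, 0.0, 0.001]
ft_force: [-1.4, -0.1, 6.4]
finger_gap: 33.3
grip_force: 40.0
```

Run:
```python
from h import *
to((655,-108),85)
```

```text
t 18.625 pos [ 454.4 -251.4   10.6] gap 33.3 shift [104.4 223.4 -74.2] turn [ 0.1  0.1 -0.1]
```

Call:
play_rows(commands=[[[10,0,0,-30,0,0,0],[10,0,0,-75,0,0,0],[10,23,48,-75,0,0,0],[10,46,98,-75,0,0,0],[10,69,148,-75,0,0,0]]])

```text
time_s: 19.25
eef_pos: [587.6, -155.2, 84.5]
ee_rot: [0.64, 0.769, -0.0, -0.0]
ft_force: [0.5, -0.2, -1.0]
finger_gap: 32.8
grip_force: 40.0
```

Call:
play_rows(commands=[[[10,20,44,0,0,0,0],[10,33,70,0,0,0,0],[10,35,75,0,0,0,0],[10,35,75,0,0,0,0],[10,35,75,0,0,0,0]]])

```text
time_s: 19.88
eef_pos: [653.0, -108.9, 84.3]
ee_rot: [0.64, 0.769, -0.0, -0.0]
ft_force: [-0.7, 0.3, -1.1]
finger_gap: 33.2
grip_force: 40.0
```

Run:
```python
from h import *
to((655,-108),17)
```

```text
t 19.875 pos [ 653.  -108.9   84.3] gap 33.2 shift [ 0.6  2.2 67.3] turn [-0.1 -0.  -0.2]
```

Call:
play_rows(commands=[[[10,1,1,25,0,0,0],[10,1,1,48,0,0,0],[10,1,1,62,0,0,0],[10,1,1,67,0,0,0],[10,1,1,67.5,0,0,0]]])

```text
time_s: 20.5
eef_pos: [655.1, -107.2, 17.7]
ee_rot: [0.64, 0.769, 0.0, 0.0]
ft_force: [0.2, 0.9, -1.0]
finger_gap: 33.1
grip_force: 40.0
```

Call:
play_rows(commands=[[[10,0,0,0,0,0,0],[10,0,0,0,0,0,0],[45,0,0,0,0,0,0],[60,0,0,0,0,0,0],[60,0,0,0,0,0,0]]])

```text
time_s: 21.12
eef_pos: [655.0, -106.9, 17.4]
ee_rot: [0.639, 0.769, 0.0, 0.0]
ft_force: [0.2, 0.7, 0.3]
finger_gap: 54.7
grip_force: 0.0
```

Call:
play_rows(commands=[[[60,0,0,0,0,0,0],[60,0,0,-40,0,0,0],[60,0,0,-95,0,0,0],[60,0,-50,-140,0,0,0],[60,0,-110,-140,0,0,0]]])

```text
time_s: 21.75
eef_pos: [550.1, -127.7, 162.1]
ee_rot: [0.639, 0.769, 0.002, 0.004]
ft_force: [-1.0, -0.8, 0.7]
finger_gap: 55.8
grip_force: 0.0
```

Call:
play_rows(commands=[[[60,0,-50,0,0,0,0],[60,0,-100,0,0,0,0],[60,0,-120,0,0,0,0],[60,0,-120,0,0,0,0]]])

```text
time_s: 22.25
eef_pos: [429.1, -148.9, 157.4]
ee_rot: [0.64, 0.768, 0.0, 0.001]
ft_force: [-0.3, 0.6, 0.2]
finger_gap: 55.7
grip_force: 0.0
```

Run:
```python
from h import *
a=get_image('side')[110:220,190:350];b=get_image('top')[125:185,150:330]
a=cv2.resize(a,None,fx=4,fy=4,interpolation=cv2.INTER_CUBIC);b=cv2.resize(b,(640,213),interpolation=cv2.INTER_CUBIC)
s=state();print(s['time_s'],s['eef_pos'])
cv2.imwrite('pics/f.png',cv2.resize(np.vstack([a,b]),None,fx=.9,fy=.9))
c=calibration('side')
for h,P in ((60,(612,127)),(54,(627,48)),(48,(642,-30)),(42,(655,-108))):
    u,v=proj(c,np.array([*P,h+6]));print((u-190)*3.6,(v-110)*3.6)
```

```text
22.35 [ 430.48418739 -148.71352698  157.53298217]
175.5452319646848 118.01334718334856
255.39918656043676 166.4370352642818
338.15624836383927 216.51967954743375
422.9687268794684 270.34144165495013
```

View pics/f.png

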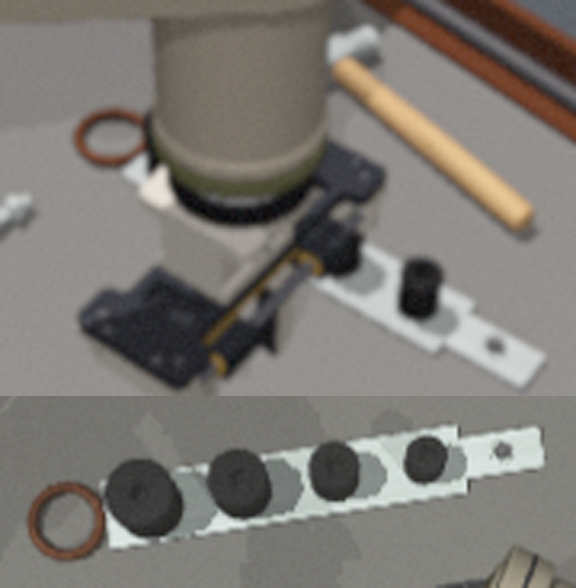

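The final picture shows all four sockets upright on the bar in order from the ring, largest to smallest. a's top in the side view is at (421,270) against a predicted (423,270). c and b were let go about 1 mm above the seated height, so none is perched on its pin.

```bash
python3 -c "
from plant import *
print(finish_job())"
```

```text
the job is handed in; nothing more can be done
None
```

All four sockets are on the rack's pins, mouth down and let go of, running largest to smallest from the ring handle; the job was handed in at about 22 s of the 112 s allowed, and no verdict came back.

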